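Start the self-tapping cover screw on a sloped instrument housing

TASK

The cover of the sloped instrument housing has three screws home and one self-tapping screw still standing proud. Take the cross-bit driver from its stand, press it firmly into the proud screw square to the sloped cover and, still pressing, turn it about a quarter turn clockwise so that the screw bites; turn it with the driver, not with the fingers. Then stand the driver upright in either hole of its stand again, without shoving the small loose things on the worktop about.

Things in the scene. Friction and masses are not known exactly. Their poses are not given: they have to be found in the camera images.
- driver: Loose hand driver, 106 mm long, 0.12 kg. Origin at the tip of its steel cross bit, on the axis; z runs from tip to handle. The bit (z 0 to 12 mm) is two crossed wedge blades, each 20 mm long, along the driver's x and y, so it fits every quarter turn. Shank 12 mm thick to z = 50 mm, black collar 40 mm wide at z 50 to 56 mm, then the handle. At the start it stands upright in a hole of the stand.
- driver_grip (a point): Centre of the driver's square black handle: 26 x 26 mm, z 56 to 106 mm of the driver, so this point is 81 mm from the bit's tip. Its flats face the driver's x and y; same axes as driver.
- stand: Fixed grey block 70 (x) x 130 (y) x 60 mm high, origin at the centre of its underside. Two round holes, 28 mm wide and 54 mm deep, open upward at x = 0, y = +30 and y = -30 mm; one holds the driver, the other is empty. A driver standing in a hole rests with its collar on the block's top, its tip 10 mm above the worktop. Tall binders stand on its -y side.
- housing: Fixed instrument housing, 150 (x) x 170 (y) mm, 35 mm high in front and 122 mm behind, origin at the centre of its underside. Its aluminium cover slopes up from the front (-x) to the back (+x), 30 degrees from level. A cross-recess steel screw with a 26 mm wide, 10 mm high head stands at each corner of the cover; three are home. A tall microscope stands on its +y side.
- screw_top (a point): Centre of the top of the proud screw's head, back corner on the housing's -y side, 17 mm above the cover. z points out of the cover along the screw's axis (30 degrees from vertical, leaning to the housing's -x). x and y lie along the two V grooves of the cross recess and turn with the screw. Grooves are 9 mm wide, 6 mm deep, flanks smooth; the bit centres itself, tip about 5 mm below this point.
- screw: The proud screw, same origin and axes as screw_top. A bit that is turned with less than about 8 N along the axis rides up out of the recess; 12 to 20 N is right. The seal under the screw gives 1 mm for each 3 N pressed, at most 4 mm, and springs back.
- screw_turn (a joint): Angle the proud screw has been turned clockwise (as seen looking at the cover from outside), rad; 0 to 0.25 at the start, stop at 2.1. It resists with about 0.12 N m, stays where it is left, and goes in 1 mm for each rad.
- dropper: Bystander: loose dropper bottle, 36 mm wide, 96 mm high, behind the stand. Origin at the centre of its underside.
- cup: Bystander: loose sample cup with a lid, 64 mm wide, 73 mm high, at the back of the worktop. Origin at the centre of its underside.
- timer: Bystander: loose small timer with a sloped face, 63 x 68 x 36 mm, at the front edge of the worktop. Origin at the centre of its underside.

How it is judged:
By the outcome, as a careful person would: the job done as asked, in the order asked, and still so for the second after the job is handed in, with the robot touching nothing.
It also fails if it takes over 56 s, if anything falls off the work surface, if the arm or the gripper's body presses on something with over 40 N, if the wrist force passes 120 N, or if a joint passes its speed limit or range.

ROBOT

A 6-joint arm with a two-finger parallel gripper is mounted at the origin on a cart in front of the work surface, level with it; the furniture and walls round the work are solid. World frame = base frame: x ahead of the robot, y to its left, z up, the work surface at z = 0. Lengths are in m, angles in degrees, forces in N, time in s.
With the tool pointing down it reaches from about 0.375 to 0.9 m from the base axis. Payload 3.1 kg.
Tool frame: the origin (TCP) lies midway between the tips of the shut fingers; the grasp point (between the pads) lies 19 mm behind it; z points along the fingers, y is the line along which they close (so a half turn about z gives the same grasp; the last joint's range is limited). The gripper opens to 87 mm and grips with 3 to 60 N. Pads are 19 mm wide; open, the fingers measure 117 mm over their backs; the gripper's body (75 mm by 190 mm) begins 51 mm behind the grasp point.
Start: joints at [-76.003, 30.224, 82.088, -0, 67.689, -10.227], TCP at [0.256, -0.57, 0.223] pointing down, gripper open.
Joint ranges: [-176.69, 176.69], [-43.24, 126.21], [12.49, 139.97], [-82, 262], [0, 151.66], [-163.58, 163.58]. Speed limits (degrees/s): [159.86, 159.86, 180, 180, 180, 180].

INTERFACE

Orientations are given as a 3x3 rotation matrix whose columns are the frame's x, y, z axes.
In Python, from rig import bot, viewer, read_state gives the robot as it stands (bot), with the cameras (viewer) and the readings as plain functions.
- The arm moves only by the tool steer_hand, called after ">>>" in YAML: its name, and indented under it one key for each argument. Schema: {"type":"object","properties":{"steps":{"type":"array","items":{"type":"object","properties":{"tx":{"type":"number"},"ty":{"type":"number"},"tz":{"type":"number"},"drx":{"type":"number"},"dry":{"type":"number"},"drz":{"type":"number"},"aperture":{"type":"number"}},"additionalProperties":false,"required":["aperture"]},"minItems":1,"maxItems":20},"only":{"type":"string"},"quiet":{"type":"boolean"},"lines":{"type":"string"}},"required":["steps"],"additionalProperties":false}. steps is a list of rows, 1 to 20 of them, each an object with the fields tx, ty, tz (the shift in m), drx, dry, drz (a rotation vector in degrees), aperture (the opening from 0.0 (shut) to 1.0 (fully open)); a field left out counts as zero (the opening has to be given); each row is the pose to reach, as a shift and turn from the pose commanded when the call began, along the tool's axes at that moment; what a row does not reach only later rows make up. A row lasts 1/10 s, in which the tool goes at most 0.05 m and 8.59 degrees, less where a joint would pass 70% of its speed; a pose out of reach is approached as far as the arm can. The fingers move at their own pace and stop on an object; the grip force is fixed at half the most. Time passes only in rows, so rows that do not move let the fingers close. The tool returns the time, the measured TCP pose, the force, the opening and the grip force at its end. only (a regular expression) keeps the lines of the reply that match it, lines (a string "A,B") keeps lines A to B, and quiet returns only ok. Input that does not fit is refused with a message, and nothing moves.
- read_state(): the state, without advancing time (a new reading comes with each control period).
- viewer.capture(name): name is "scene" or "top" or "wrist"; returns a dict with "color" (384x512x3 uint8, red, green, blue), "K" (3x3 intrinsics, pixels), "D" ([k1, k2, p1, p2, k3] as OpenCV has them; the pictures are not rectified), "view" (4x4, takes a point from world to camera coordinates); the wrist camera has in their place "mount" (4x4, takes a point from camera to tool coordinates, whose origin is the TCP and whose axes are the flange's). Camera axes: x right, y up, looking along -z (the intrinsics and any distortion apply to the point x, -y, -z); pixel columns grow to the right and rows downward; lengths in m; the calibration is good to about 2 mm. A picture is of the moment at which its call begins: read the wrist's pose just before it. There is no depth.
- bot.hand_in(): hands the job in; it is judged then, once.
The state is a dict: "time_s": time; "joint_positions": joint angles; "qvel": joint speeds; "tau": joint torques, N m; "position": TCP position; "tcp_rot": TCP orientation; "force": force on the tool from outside, world axes, zero at the start; "moment": the same for the moment, N m; "opening": opening from 0.0 (shut) to 1.0 (fully open); "grasp_force": force on a finger pad.
Only numpy, scipy, OpenCV 4.12 (cv2) and the standard library are available. Lean on these libraries where they do the work, as an engineer would, in place of code of your own. Each camera call takes 0.05 s, during which the arm holds its last target. There are 200 camera calls.

## Working session

There is one attempt and no reset: what is moved stays moved. The work goes in short steps, Python scripts to look and compute and a tool call to move; the robot and the scene stay as the last step left them, time stands still between calls to the robot, and variables do not carry over. Pictures are saved under pics/ and viewed, at most 13 in all, crops included, and the job is handed in when it is done.

```bash
ls; mkdir -p pics
```

Create cam.py:
```python
import numpy as np,cv2,sys
from rig import bot, viewer, read_state
def grab(n,f):
    s=read_state(); c=viewer.capture(n); cv2.imwrite('pics/'+f+'.png',c['color'][...,::-1])
    if 'view' in c: V=np.array(c['view'])
    else:
        T=np.eye(4);T[:3,:3]=s['tcp_rot'];T[:3,3]=s['position'];V=np.linalg.inv(T@np.array(c['mount']))
    np.savez('pics/'+f+'.npz',K=c['K'],D=c['D'],V=V); return c['color']
def ray(f,px):
    d=np.load('pics/'+f+'.npz'); u=cv2.undistortPoints(np.array(px,float).reshape(-1,1,2),d['K'],d['D']).reshape(-1,2)
    Ci=np.linalg.inv(d['V']); dirs=np.c_[u[:,0],-u[:,1],-np.ones(len(u))]@Ci[:3,:3].T
    return Ci[:3,3],dirs/np.linalg.norm(dirs,axis=1)[:,None]
def plane(f,px,z):
    o,d=ray(f,px); return o+d*((z-o[2])/d[:,2])[:,None]
def tri(obs):
    A=np.zeros((3,3));b=np.zeros(3);L=[]
    for f,p in obs:
        o,d=ray(f,[p]);d=d[0];P=np.eye(3)-np.outer(d,d);A+=P;b+=P@o;L.append((o,P))
    x=np.linalg.solve(A,b);return x,[np.linalg.norm(P@(x-o)) for o,P in L]
def proj(f,X):
    d=np.load('pics/'+f+'.npz');p=np.c_[X,np.ones(len(X))]@d['V'].T
    q=p[:,:3]*[1,-1,-1]; return cv2.projectPoints(q,np.zeros(3),np.zeros(3),d['K'],d['D'])[0].reshape(-1,2)
```

Run:
```python
from cam import *
a=grab('scene','s0');b=grab('top','t0');
cv2.imwrite('pics/st.png',cv2.resize(np.vstack([a,b])[...,::-1],(512,768))[:600] if 0 else a[...,::-1])
for f in 's0','t0': cv2.imwrite(f'pics/{f}b.png',cv2.resize(cv2.imread(f'pics/{f}.png'),(800,600)))
for f in 's0','t0': print(np.linalg.inv(np.load(f'pics/{f}.npz')['V']).round(3))
```

```text
pics
rig.py
[[-0.866  0.249 -0.434  0.105]
 [-0.5   -0.458  0.735  0.596]
 [-0.016  0.853  0.522  0.558]
 [ 0.     0.     0.     1.   ]]
[[ 0.008  0.995 -0.096  0.38 ]
 [-1.     0.008 -0.007 -0.037]
 [-0.006  0.096  0.995  1.195]
 [ 0.     0.     0.     1.   ]]
```

View pics/s0b.png

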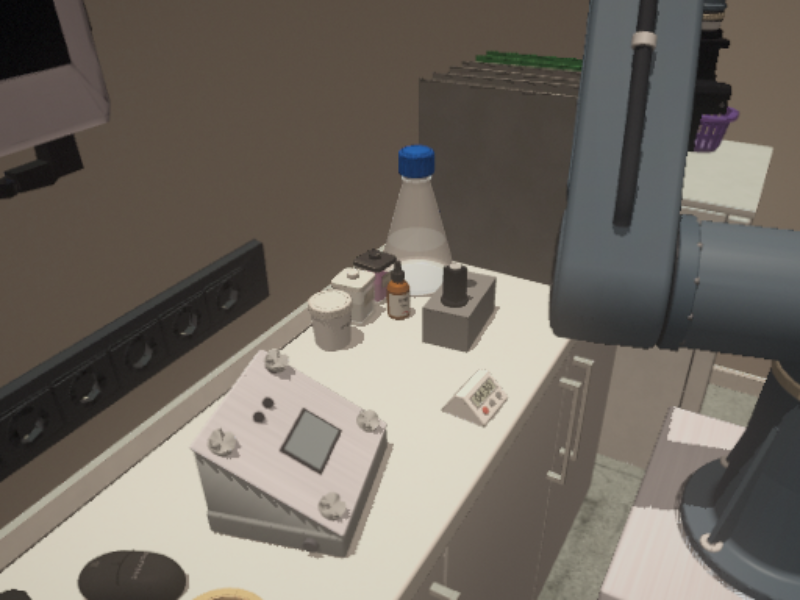

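View pics/t0b.png

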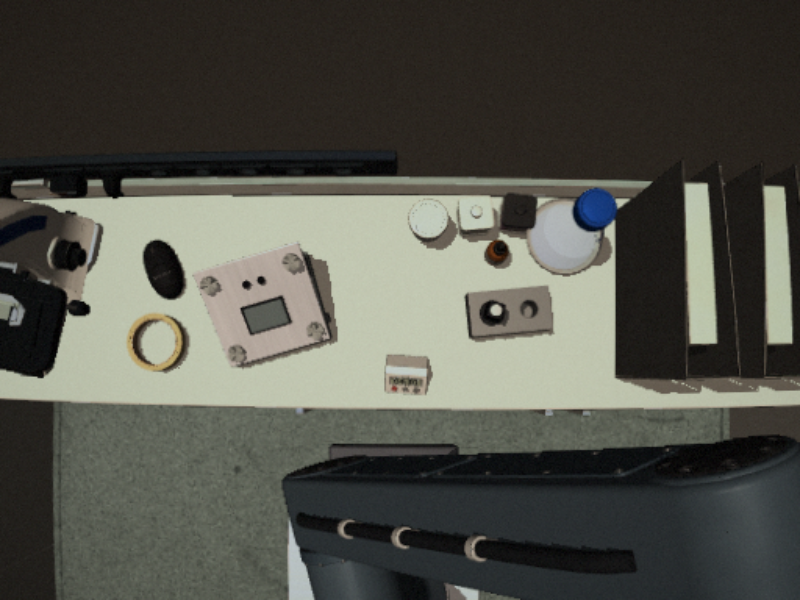

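The driver stands in the stand's +y hole (top view, about (493,311)). The proud screw is at about (292,262), the empty hole at (528,309) and the timer at (407,375). I'll get rough positions first.

Run:
```python
from cam import *
k=.64
p=lambda l,z:print(plane('t0',np.array(l)*k,z).round(3).tolist())
p([(467,293),(549,287),(553,332),(472,339)],.06)
p([(495,311)],.116);p([(528,309)],.06)
print(tri([('t0',np.array((495,311))*k),('s0',np.array((455,267))*k)]))
print(tri([('t0',np.array((292,262))*k),('s0',np.array((275,359))*k)]))
p([(497,252)],.09);p([(428,218)],.073);p([(407,375)],.03)
p([(292,262),(316,331)],.12)
print(tri([('t0',np.array((316,331))*k),('s0',np.array((369,420))*k)]))
print(tri([('t0',np.array((210,286))*k),('s0',np.array((222,440))*k)]))
print(tri([('t0',np.array((237,354))*k),('s0',np.array((332,505))*k)]))
c=viewer.capture('wrist');print(np.array(c['mount']).round(3),c['K'],c['D'])
print(read_state())
```

```text
[[0.502, -0.13, 0.06], [0.513, -0.261, 0.06], [0.441, -0.267, 0.06], [0.429, -0.137, 0.06]]
[[0.469, -0.167, 0.116]]
[[0.478, -0.227, 0.06]]
(array([ 0.46803748, -0.16751539,  0.11833658]), [np.float64(0.0012609442902823604), np.float64(0.0012609442902824248)])
(array([0.54007819, 0.13914628, 0.125762  ]), [np.float64(0.0003072094180161152), np.float64(0.000307209418016168)])
[[0.564, -0.174, 0.09]]
[[0.62, -0.067, 0.073]]
[[0.372, -0.035, 0.03]]
[[0.541, 0.14, 0.12], [0.437, 0.102, 0.12]]
(array([0.43918333, 0.10908437, 0.05676939]), [np.float64(0.0011849868282138671), np.float64(0.0011849868282138758)])
(array([0.50354989, 0.26575784, 0.1211452 ]), [np.float64(0.00014921877906954757), np.float64(0.00014921877906969947)])
(array([0.4014826 , 0.23559877, 0.05800819]), [np.float64(0.0006820839585907219), np.float64(0.0006820839585907001)])
[[-0.     0.964  0.267  0.073]
 [ 1.     0.001 -0.001  0.001]
 [-0.001  0.267 -0.964 -0.162]
 [ 0.     0.     0.     1.   ]] [[318.86181404   0.         257.41027534]
 [  0.         318.86181404 191.61243137]
 [  0.           0.           1.        
[... 160 characters left out ...]
1.39837551e-03,
        6.76877014e+01, -1.02288912e+01]), 'qvel': array([-0.02585007, -0.07632175, -0.22382647,  0.04614261, -0.0058642 ,
        0.01054581]), 'tau': array([ 4.20737051e-04, -4.40431166e+01, -1.76843691e+01,  6.33185939e-02,
        5.52638085e-02, -8.67020367e-05]), 'position': array([ 0.25632414, -0.56939345,  0.22178025]), 'tcp_rot': array([[ 9.11930665e-01,  4.10344098e-01, -4.28646559e-04],
       [ 4.10344229e-01, -9.11929257e-01,  1.62623373e-03],
       [ 2.76420074e-04, -1.65890505e-03, -9.99998586e-01]]), 'force': array([0.48819587, 0.37180557, 0.42132929]), 'moment': array([-0.04161721, -0.01123258,  0.00763858]), 'grasp_force': 0.0, 'opening': 1.001372417934036}
```

Run:
```python
from cam import *
k=.64
q=lambda a,b:print(tri([('t0',np.array(a)*k),('s0',np.array(b)*k)]))
q((683,164),(421,80)) # back top corner near
q((690,378),(578,96))
print(plane('t0',np.array([(617,378),(617,204)])*k,0.0),plane('t0',np.array([(690,378),(687,166)])*k,0.3))
q((595,208),(416,160))
print('to stand: ')
s=read_state();R=np.array(s['tcp_rot']);P=np.array(s['position'])
for t in [(.255,-.30,.25),(.47,-.17,.25)]: print(R.T@(np.array(t)-P))
```

```text
(array([ 0.64412785, -0.39168757,  0.31551747]), [np.float64(0.0012678811285623118), np.float64(0.0012678811285623862)])
(array([ 0.37489335, -0.38626801,  0.32130228]), [np.float64(0.004853010364919945), np.float64(0.004853010364919979)])
[[ 0.36748941 -0.38781025  0.        ]
 [ 0.66505673 -0.39443301  0.        ]] [[ 0.370053   -0.39651014  0.3       ]
 [ 0.64742846 -0.40283816  0.3       ]]
(array([ 0.60504805, -0.29965759,  0.21365686]), [np.float64(0.0028579249851385623), np.float64(0.0028579249851384764)])
to stand: 
[ 0.10934432 -0.24625793 -0.02778104]
[ 0.35875416 -0.27658476 -0.02766179]
```

>>> steer_hand:
  steps:
    - {"tx":0.02, "ty":-0.045, "tz":-0.005, "aperture":1}
    - {"tx":0.04, "ty":-0.09, "tz":-0.01, "aperture":1}
    - {"tx":0.06, "ty":-0.135, "tz":-0.015, "aperture":1}
    - {"tx":0.08, "ty":-0.18, "tz":-0.02, "aperture":1}
    - {"tx":0.109, "ty":-0.246, "tz":-0.028, "aperture":1}
    - {"tx":0.15, "ty":-0.252, "tz":-0.028, "drz":-8, "aperture":1}
    - {"tx":0.20, "ty":-0.258, "tz":-0.028, "drz":-16, "aperture":1}
    - {"tx":0.25, "ty":-0.264, "tz":-0.028, "drz":-24, "aperture":1}
    - {"tx":0.30, "ty":-0.27, "tz":-0.028, "drz":-32, "aperture":1}
    - {"tx":0.35, "ty":-0.276, "tz":-0.028, "drz":-40, "aperture":1}
    - {"tx":0.35, "ty":-0.276, "tz":-0.028, "drz":-48, "aperture":1}
    - {"tx":0.35, "ty":-0.276, "tz":-0.028, "drz":-56, "aperture":1}
    - {"tx":0.35, "ty":-0.276, "tz":-0.028, "drz":-64, "aperture":1}
    - {"tx":0.35, "ty":-0.276, "tz":-0.028, "drz":-72, "aperture":1}
    - {"tx":0.35, "ty":-0.276, "tz":-0.028, "drz":-80, "aperture":1}
    - {"tx":0.35, "ty":-0.276, "tz":-0.028, "drz":-88, "aperture":1}
    - {"tx":0.35, "ty":-0.276, "tz":-0.028, "drz":-96, "aperture":1}
    - {"tx":0.35, "ty":-0.276, "tz":-0.028, "drz":-96, "aperture":1}

```text
time_s: 1.95
position: [0.4622, -0.1745, 0.2503]
tcp_rot: [[-0.503, 0.864, -0.0], [0.864, 0.503, 0.0], [0.001, -0.0, -1.0]]
force: [-0.2, -0.4, -0.1]
opening: 1.0
grasp_force: 0.0
```

Run:
```python
from cam import *
s=read_state();print(s['joint_positions'].round(1),s['position'],np.array(s['tcp_rot']).round(3))
a=grab('wrist','w0')
p=proj('w0',[[.468,-.167,.116],[.478,-.227,.06]]);print(p)
cv2.imwrite('pics/w0b.png',cv2.resize(a[...,::-1],(800,600)))
```

```text
[-33.7  18.1  98.5  -0.   63.4 -63.9] [ 0.46219804 -0.17448672  0.2503385 ] [[-0.503  0.864 -0.   ]
 [ 0.864  0.503  0.   ]
 [ 0.001 -0.    -1.   ]]
[[266.38172566 177.91602527]
 [246.37557031 214.51981464]]
```

View pics/w0b.png

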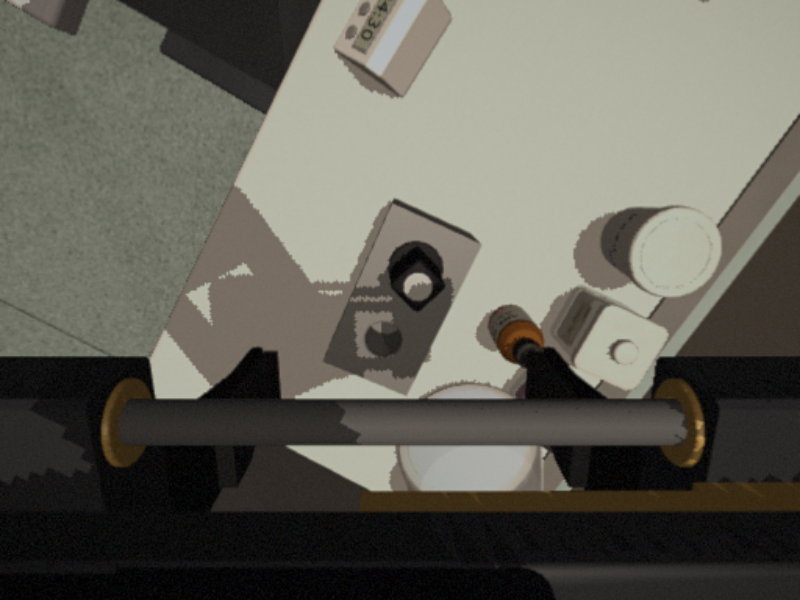

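The wrist view shows the driver with its handle as a diamond at about (418,285), a pale end cap, and the empty hole at (383,338). I'll zoom in to get the handle's yaw.

Run:
```python
from cam import *
a=cv2.imread('pics/w0.png')[130:220,225:315]
g=np.clip(a.astype(float)*2.5,0,255).astype(np.uint8)
cv2.imwrite('pics/w0c.png',cv2.resize(g,(600,600),interpolation=cv2.INTER_CUBIC))
```

```text
(no output)
```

View pics/w0c.png

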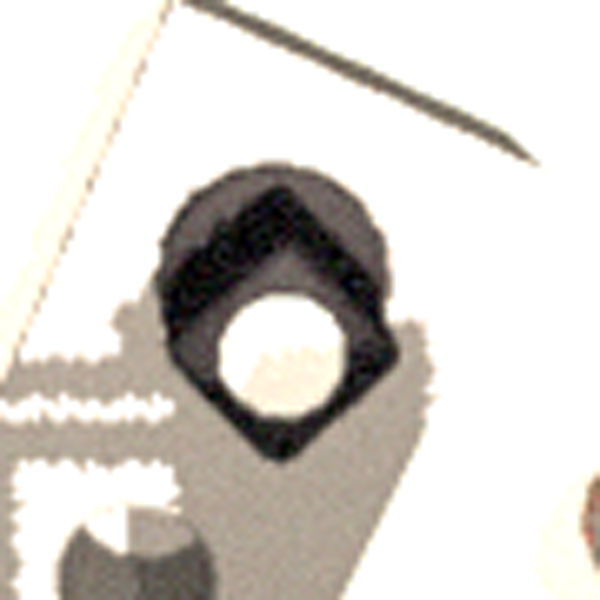

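The handle's top-face corners in the crop are about (286,248), (400,352), (283,462) and (168,345).

Run:
```python
from cam import *
s=600/90
c=(np.array([(286,248),(400,352),(283,462),(168,345)])+.5)/s-.5+[225,130]
X=plane('w0',c,.116);print(X.round(4),X.mean(0))
e=np.roll(X,-1,0)-X;print(np.linalg.norm(e,axis=1),np.degrees(np.arctan2(e[:,1],e[:,0]))%90)
# stand +y edges on top
p=(np.array([(165,0),(0,380),(185,0),(535,162)])+.5)/s-.5+[225,130]
Y=plane('w0',p,.06);print(Y.round(4)); d=Y[2]-Y[3];print(np.degrees(np.arctan2(d[1],d[0])))
d=Y[0]-Y[1];print(np.degrees(np.arctan2(d[1],d[0])))
h=(np.array([(137,582)])+.5)/s-.5+[225,130];print(plane('w0',h,.06))
# collar centre
print(plane('w0',(np.array([(274,277)])+.5)/s-.5+[225,130],.066))
```

```text
[[ 0.4634 -0.1572  0.116 ]
 [ 0.4853 -0.162   0.116 ]
 [ 0.4792 -0.1846  0.116 ]
 [ 0.456  -0.1779  0.116 ]] [ 0.47095575 -0.17042847  0.116     ]
[0.02240874 0.0234525  0.02416617 0.02196696] [77.59790381 74.89720371 73.70768814 70.25696173]
[[ 0.4323 -0.1403  0.06  ]
 [ 0.4397 -0.2102  0.06  ]
 [ 0.4351 -0.1387  0.06  ]
 [ 0.4988 -0.1324  0.06  ]]
-174.34874429540398
96.07150693491376
[[ 0.47817969 -0.23028024  0.06      ]]
[[ 0.47041068 -0.17004413  0.066     ]]
```

>>> steer_hand:
  steps:
    - {"ty":0.009, "tz":0.03, "drz":-8, "aperture":1}
    - {"ty":0.009, "tz":0.06, "drz":-16, "aperture":1}
    - {"ty":0.009, "tz":0.08, "drz":-24, "aperture":1}
    - {"ty":0.009, "tz":0.09, "drz":-32, "aperture":1}
    - {"ty":0.009, "tz":0.1, "drz":-40, "aperture":1}
    - {"ty":0.009, "tz":0.12, "drz":-44, "aperture":1}
    - {"ty":0.009, "tz":0.14, "drz":-44, "aperture":1}
    - {"ty":0.009, "tz":0.16, "drz":-44, "aperture":1}
    - {"ty":0.009, "tz":0.175, "drz":-44, "aperture":1}
    - {"ty":0.009, "tz":0.1815, "drz":-44, "aperture":1}
    - {"ty":0.009, "tz":0.1815, "drz":-44, "aperture":1}
    - {"ty":0.009, "tz":0.1815, "drz":-44, "aperture":0}
    - {"ty":0.009, "tz":0.1815, "drz":-44, "aperture":0}
    - {"ty":0.009, "tz":0.1815, "drz":-44, "aperture":0}
    - {"ty":0.009, "tz":0.1815, "drz":-44, "aperture":0}
    - {"ty":0.009, "tz":0.1815, "drz":-44, "aperture":0}
    - {"ty":0.009, "tz":0.1815, "drz":-44, "aperture":0}

```text
time_s: 3.7
position: [0.4702, -0.1701, 0.0692]
tcp_rot: [[-0.962, 0.272, 0.0], [0.272, 0.962, -0.0], [-0.0, -0.0, -1.0]]
force: [0.4, 1.2, -0.0]
opening: 0.542
grasp_force: 0.0
```

>>> steer_hand:
  steps:
    - {"aperture":0}
    - {"aperture":0}
    - {"aperture":0}
    - {"aperture":0}
    - {"aperture":0}
    - {"aperture":0}
    - {"aperture":0}

```text
time_s: 4.4
position: [0.4702, -0.1701, 0.069]
tcp_rot: [[-0.962, 0.272, 0.0], [0.272, 0.962, -0.0], [-0.0, -0.0, -1.0]]
force: [-0.6, -0.3, -0.7]
opening: 0.301
grasp_force: 29.9
```

Create plan.py:
```python
from cam import *
from scipy.spatial.transform import Rotation as Ro
yh=np.radians(16.0)
def frame(ang=0,yaw=yh):
    xh=np.array([np.cos(yaw),np.sin(yaw),0]);z=.5*xh-[0,0,.8660254];x=-.8660254*xh-[0,0,.5]
    return np.c_[x,np.cross(z,x),z]@Ro.from_euler('z',ang,degrees=True).as_matrix()
def delta(P,R):
    s=read_state();R0=np.array(s['tcp_rot']);
    print('d',(R0.T@(P-np.array(s['position']))).round(4),'rot',Ro.from_matrix(R0.T@R).as_rotvec(degrees=True).round(2))
```

Run:
```python
from plan import *
S=np.array([.540,.139,.126]);R=frame()
P=S-R[:,2]*.11-R[:,0]*.05;print(P)
delta(P,R); s=read_state(); delta(np.array([.47,-.17,.24]),np.array(s['tcp_rot']))
delta(np.array([.50,0,.27]),np.array(s['tcp_rot']))
```

```text
[0.52875446 0.13577539 0.24626279]
d [ 0.0268  0.3103 -0.1772] rot [ -8.32 -29.22 -31.04]
d [ 2.00e-04  1.00e-04 -1.71e-01] rot [0. 0. 0.]
d [ 0.0176  0.1718 -0.201 ] rot [0. 0. 0.]
```

>>> steer_hand:
  steps:
    - {"tz":-0.02, "aperture":0}
    - {"tz":-0.05, "aperture":0}
    - {"tz":-0.09, "aperture":0}
    - {"tz":-0.13, "aperture":0}
    - {"tz":-0.17, "aperture":0}
    - {"tx":0.005, "ty":0.03, "tz":-0.2, "aperture":0}
    - {"tx":0.01, "ty":0.07, "tz":-0.2, "drx":-1, "dry":-4, "drz":-4, "aperture":0}
    - {"tx":0.013, "ty":0.11, "tz":-0.2, "drx":-3, "dry":-9, "drz":-9, "aperture":0}
    - {"tx":0.017, "ty":0.15, "tz":-0.2, "drx":-4, "dry":-14, "drz":-14, "aperture":0}
    - {"tx":0.02, "ty":0.19, "tz":-0.2, "drx":-5, "dry":-18, "drz":-19, "aperture":0}
    - {"tx":0.023, "ty":0.23, "tz":-0.2, "drx":-6, "dry":-22, "drz":-23, "aperture":0}
    - {"tx":0.025, "ty":0.27, "tz":-0.19, "drx":-7, "dry":-26, "drz":-27, "aperture":0}
    - {"tx":0.027, "ty":0.31, "tz":-0.18, "drx":-8.32, "dry":-29.22, "drz":-31.04, "aperture":0}
    - {"tx":0.027, "ty":0.31, "tz":-0.177, "drx":-8.32, "dry":-29.22, "drz":-31.04, "aperture":0}
    - {"tx":0.027, "ty":0.31, "tz":-0.177, "drx":-8.32, "dry":-29.22, "drz":-31.04, "aperture":0}
    - {"tx":0.027, "ty":0.31, "tz":-0.177, "drx":-8.32, "dry":-29.22, "drz":-31.04, "aperture":0}

```text
time_s: 6.0
position: [0.5289, 0.135, 0.2463]
tcp_rot: [[-0.832, -0.275, 0.481], [-0.238, 0.961, 0.137], [-0.5, -0.0, -0.866]]
force: [0.0, 0.3, -0.4]
opening: 0.302
grasp_force: 29.9
```

Run:
```python
from cam import *
s=read_state();print(s['joint_positions'].round(1),s['grasp_force'])
a=grab('wrist','w1')
print(proj('w1',[[.54,.139,.126]]))
cv2.imwrite('pics/w1b.png',cv2.resize(a[...,::-1],(800,600)))
```

```text
[  -2.7   14.   114.6   22.8   24.3 -127.3] 29.938975903205574
[[259.36871601 131.12633536]]
```

View pics/w1b.png

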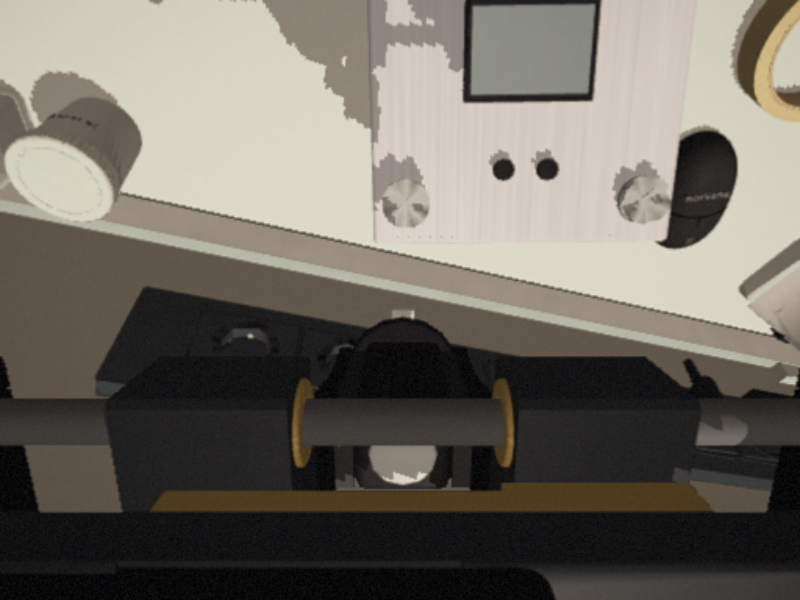

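The square-on view shows the proud screw at about (406,203), the other back screw at (643,199), and the bit's tip just visible at (403,315). I'll zoom in on the recess.

Run:
```python
from cam import *
a=cv2.imread('pics/w1.png')[105:155,235:285]
cv2.imwrite('pics/w1c.png',cv2.resize(a,(600,600),interpolation=cv2.INTER_CUBIC))
```

```text
(no output)
```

View pics/w1c.png

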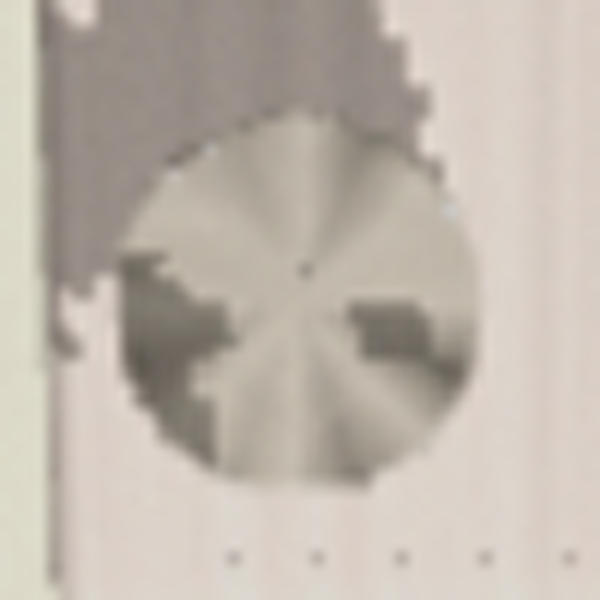

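Run:
```python
from plan import *
g=cv2.cvtColor(cv2.imread('pics/w1.png'),cv2.COLOR_BGR2GRAY)
# rectify onto the head plane: S=head-centre, axes = down-slope x (up in image) and y
o,d=ray('w1',[((300+.5)/12-.5+235,(297+.5)/12-.5+105)])
R=frame();S0=np.array([.540,.139,.126]);
n=-R[:,2];S=o+d[0]*(((S0-o)@n)/(d[0]@n));print('S',S)
r=np.arange(5,12.1,1)/1000;th=np.radians(np.arange(0,360,6))
rows=[]
for t in th:
    X=S+np.outer(r,-R[:,0]*-1*np.cos(t)+R[:,1]*np.sin(t))
    m=proj('w1',X).astype(np.float32);rows.append(cv2.remap(g,m[:,:1],m[:,1:],cv2.INTER_LINEAR)[:,0])
for t,v in zip(th,rows): print(int(round(np.degrees(t))),v.tolist())
u=np.arange(-18,18.01,.06)/1000
X=(S+u[None,:,None]*R[:,1]-u[:,None,None]*R[:,0]).reshape(-1,3)
m=proj('w1',X).reshape(len(u),len(u),2).astype(np.float32)
cv2.imwrite('pics/rect.png',cv2.createCLAHE(3,(4,4)).apply(cv2.remap(g,m,None,cv2.INTER_CUBIC)))
```

```text
S [0.53869605 0.13877514 0.12524054]
0 [184, 184, 182, 182, 181, 182, 183, 173]
6 [183, 183, 180, 178, 175, 174, 176, 162]
12 [176, 175, 172, 167, 163, 160, 157, 149]
18 [169, 166, 163, 157, 151, 146, 141, 134]
24 [163, 162, 156, 152, 147, 142, 133, 126]
30 [166, 163, 160, 158, 156, 154, 148, 137]
36 [171, 169, 167, 165, 165, 168, 165, 149]
42 [178, 176, 175, 173, 176, 179, 179, 160]
48 [184, 182, 183, 183, 184, 185, 186, 172]
54 [186, 187, 187, 187, 185, 185, 185, 181]
60 [187, 187, 187, 187, 186, 184, 185, 199]
66 [187, 185, 186, 186, 185, 184, 184, 193]
72 [186, 185, 186, 185, 185, 184, 184, 189]
78 [185, 187, 186, 185, 185, 183, 183, 188]
84 [186, 187, 186, 186, 186, 186, 185, 188]
90 [173, 174, 174, 176, 187, 187, 186, 189]
96 [144, 140, 137, 141, 169, 180, 178, 182]
102 [128, 122, 119, 119, 133, 165, 162, 165]
108 [118, 115, 115, 112, 116, 142, 142, 143]
114 [120, 112, 111, 110, 108, 116, 113, 115]
120 [131, 113, 111, 115, 126, 126, 121, 119]
126 [150, 121, 126, 147, 149, 150, 148, 144]
132 [170, 141, 162, 168, 169, 169, 167, 165]
138 [178, 173, 178, 183, 183, 183, 183, 184]
14
[... 915 characters left out ...]
 126, 123, 121, 119, 124]
270 [179, 171, 169, 141, 124, 122, 121, 128]
276 [182, 182, 181, 169, 139, 127, 115, 117]
282 [182, 182, 182, 181, 179, 160, 123, 122]
288 [181, 180, 181, 181, 179, 163, 170, 177]
294 [181, 181, 181, 182, 182, 182, 183, 180]
300 [182, 183, 183, 183, 184, 186, 186, 181]
306 [183, 185, 184, 187, 188, 187, 185, 177]
312 [183, 185, 185, 187, 185, 183, 182, 180]
318 [183, 184, 184, 182, 179, 176, 174, 155]
324 [181, 179, 178, 176, 173, 171, 171, 149]
330 [177, 174, 171, 169, 167, 165, 164, 159]
336 [174, 171, 168, 165, 163, 161, 159, 151]
342 [175, 172, 170, 167, 166, 165, 160, 142]
348 [177, 175, 174, 174, 173, 171, 168, 156]
354 [181, 180, 179, 180, 178, 175, 175, 162]
```

View pics/rect.png

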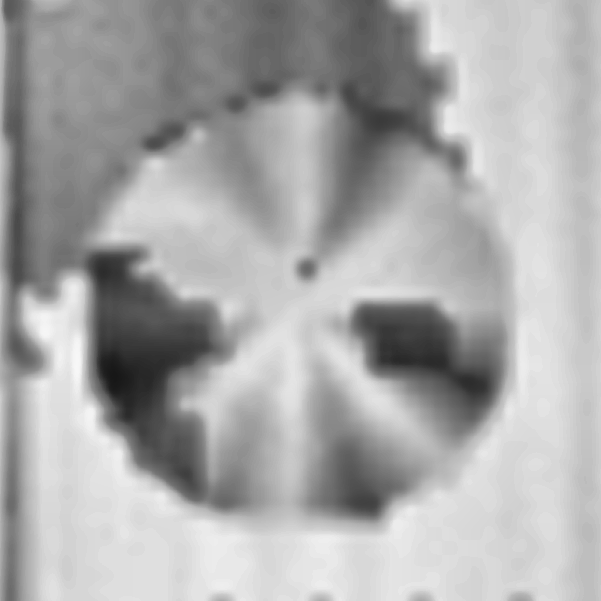

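The grooves sit about 1.8° clockwise of the current tool axes, and the head centre is at (300,297) in the first crop. Next I'll check where the bit tip projects and work out the approach.

Run:
```python
from plan import *
s=read_state();R=np.array(s['tcp_rot']);P=np.array(s['position'])
for z in(.055,.059): print(proj('w1',[P+R@[x,0,z] for x in(-.01,0,.01)]).round(1).tolist())
a=cv2.imread('pics/w1.png')[190:215,235:280]
g=cv2.cvtColor(a,cv2.COLOR_BGR2GRAY);ys,xs=np.where(g>110);print(xs.min()+235,xs.max()+235,ys.min()+190,ys.max()+190)
print(g[4:18,14:32])
S=np.array([.5387,.1388,.1252]);R2=frame(1.8)
for h in (.03,.0,-.005): delta(S-R2[:,2]*(.059+h),R2)
```

```text
[[257.9, 222.0], [257.9, 208.8], [257.9, 195.4]]
[[257.9, 220.0], [257.9, 207.1], [257.9, 193.9]]
251 279 190 203
[[ 90  89  88  90  90  89  88  88  89  90  89  88  92  89  87  89  89  86]
 [ 89  89  88  88  88  88  90  89  90  88  92  88  89  87  89  88  90  87]
 [ 89  87  87  90  89  89  88  88  89  86  88  88  87  87  87  90  89  88]
 [ 90  87  82  91  93  93  93  94  93  93  93  93  92  91  95 110  90  87]
 [ 89  94 116 119 119 116 116 115 117 113 114 113 112 112 117 123  92  86]
 [ 88  98 136 136 136 134 133 132 130 131 131 129 134 149 160 191 107  86]
 [ 88 102 138 139 137 134 134 134 133 131 131 132 132 137 160 196 111  86]
 [ 90 100 135 138 138 137 135 134 134 131 132 134 133 147 196 200 110  85]
 [ 90 101 136 138 136 136 134 112  96 106 114 133 132 150 203 201 110  87]
 [ 89  94 112  97  91  74  64  51  34  50  52  63  73  90 152 170 100  89]
 [ 37  44  52  41  32  23  17   8   6  20  19  15  19  29  69  81  45  47]
 [  9  16   4   5  12  20  13  15  19  10   9  13   9  13  17  20  10  17]
 [ 13  13  15  12  23  21  18  30  26  28  26  26  24  18  16  14  20  15]
 [ 20  27  22  31  25  27  27  31  27  28  31  24  21  25  23  23  25  21]]
d [0.0518 0.0013 0.0212] rot [-0.06  0.05  1.75]
d [0.0518 0.0013 0.0512] rot [-0.06  0.05  1.75]
d [0.0518 0.0013 0.0562] rot [-0.06  0.05  1.75]
```

The bit sits where it should to within 1 mm. Approaching to a few millimetres above the recess.

>>> steer_hand:
  steps:
    - {"tx":0.02, "ty":0.001, "drz":1, "aperture":0}
    - {"tx":0.04, "ty":0.001, "tz":0.01, "drz":1.8, "aperture":0}
    - {"tx":0.0518, "ty":0.0013, "tz":0.021, "drz":1.8, "aperture":0}
    - {"tx":0.0518, "ty":0.0013, "tz":0.03, "drz":1.8, "aperture":0}
    - {"tx":0.0518, "ty":0.0013, "tz":0.038, "drz":1.8, "aperture":0}
    - {"tx":0.0518, "ty":0.0013, "tz":0.043, "drz":1.8, "aperture":0}
    - {"tx":0.0518, "ty":0.0013, "tz":0.046, "drz":1.8, "aperture":0}
    - {"tx":0.0518, "ty":0.0013, "tz":0.048, "drz":1.8, "aperture":0}
    - {"tx":0.0518, "ty":0.0013, "tz":0.048, "drz":1.8, "aperture":0}

```text
time_s: 6.95
position: [0.5085, 0.1306, 0.1788]
tcp_rot: [[-0.841, -0.249, 0.481], [-0.208, 0.968, 0.137], [-0.5, 0.016, -0.866]]
force: [0.1, 0.4, -1.0]
opening: 0.29
grasp_force: 29.9
```

Create st.py:
```python
from plan import *
s=read_state();R=np.array(s['tcp_rot']);f=R.T@np.array(s['force']);S=np.array([.5387,.1388,.1252])
print('F tool',f.round(1),'M',(R.T@s['moment']).round(2),'j',np.array(s['joint_positions']).round(1),'rel',(R.T@(np.array(s['position'])-S)).round(4),s['time_s'])
```

```bash
python3 st.py
```

Run:
```python
from cam import *
grab('scene','s1');a=cv2.imread('pics/s1.png')[180:280,110:240]
cv2.imwrite('pics/s1b.png',cv2.resize(a,(780,600),interpolation=cv2.INTER_CUBIC))
```

```text
F tool [0.3 0.3 1. ] M [-0.04  0.24  0.06] j [  -3.6   20.8  121.9   48.2   13.  -152.7] rel [ 0.0002  0.0004 -0.0621] 6.95
```

View pics/s1b.png

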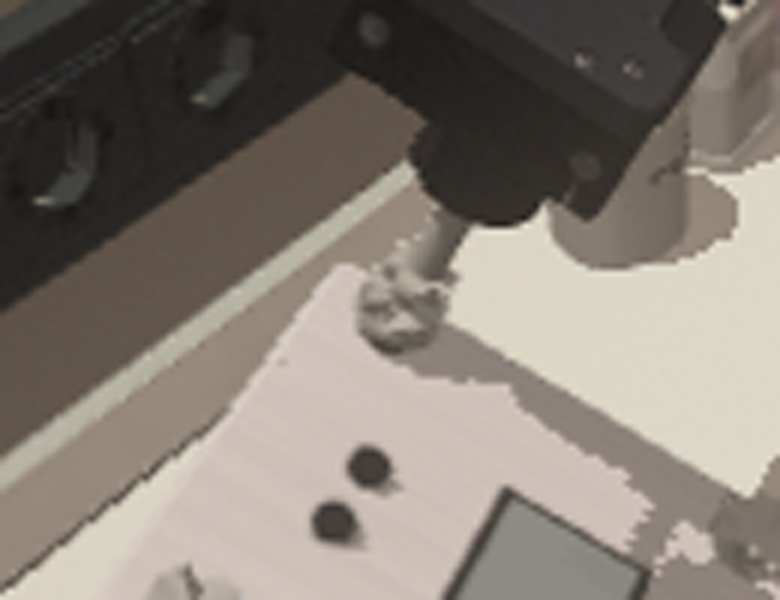

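The bit is poised over the proud head in the scene picture ((400,300) in the crop). Pressing in small steps.

>>> steer_hand:
  steps:
    - {"tz":0.002, "aperture":0}
    - {"tz":0.004, "aperture":0}
    - {"tz":0.006, "aperture":0}
    - {"tz":0.007, "aperture":0}
    - {"tz":0.008, "aperture":0}
    - {"tz":0.009, "aperture":0}
    - {"tz":0.009, "aperture":0}
    - {"tz":0.009, "aperture":0}

```text
time_s: 7.8
position: [0.5128, 0.1321, 0.1715]
tcp_rot: [[-0.84, -0.249, 0.482], [-0.208, 0.968, 0.137], [-0.501, 0.015, -0.865]]
force: [-3.5, -2.0, 7.6]
opening: 0.297
grasp_force: 29.9
```

```bash
python3 st.py
```

```text
F tool [-0.5 -1.  -8.5] M [ 0.04 -0.03 -0.08] j [  -3.3   22.   121.8   52.    12.1 -156.5] rel [-0.      0.0007 -0.0535] 7.8
```

>>> steer_hand:
  steps:
    - {"tz":0.001, "aperture":0}
    - {"tz":0.002, "aperture":0}
    - {"tz":0.002, "aperture":0}
    - {"tz":0.002, "aperture":0}

```text
time_s: 8.2
position: [0.5135, 0.1324, 0.1701]
tcp_rot: [[-0.84, -0.249, 0.483], [-0.209, 0.968, 0.137], [-0.502, 0.014, -0.865]]
force: [-5.4, -2.6, 11.5]
opening: 0.293
grasp_force: 29.9
```

```bash
python3 st.py
```

```text
F tool [ -0.7  -1.  -12.9] M [ 0.15  0.03 -0.03] j [  -3.2   22.3  121.8   52.9   11.9 -157.3] rel [-0.0001  0.0007 -0.0519] 8.2
```

>>> steer_hand:
  steps:
    - {"tz":0.001, "aperture":0}
    - {"tz":0.001, "aperture":0}
    - {"tz":0.0011, "drz":5, "aperture":0}
    - {"tz":0.0012, "drz":10, "aperture":0}
    - {"tz":0.0013, "drz":15, "aperture":0}
    - {"tz":0.0014, "drz":20, "aperture":0}
    - {"tz":0.0014, "drz":20, "aperture":0}

```text
time_s: 8.9
position: [0.5138, 0.1325, 0.1696]
tcp_rot: [[-0.874, 0.054, 0.484], [0.137, 0.981, 0.137], [-0.467, 0.186, -0.865]]
force: [-10.0, -3.3, 18.2]
opening: 0.296
grasp_force: 29.9
```

```bash
python3 st.py
```

```text
F tool [ -0.2  -0.4 -21. ] M [ 0.19  0.06 -0.  ] j [  -3.2   22.4  121.8   53.5   11.8 -137.9] rel [ 0.0002  0.0008 -0.0513] 8.9
```

>>> steer_hand:
  steps:
    - {"tz":-0.001, "aperture":0}
    - {"tz":-0.001, "drz":5, "aperture":0}
    - {"tz":-0.0009, "drz":10, "aperture":0}
    - {"tz":-0.0008, "drz":15, "aperture":0}
    - {"tz":-0.0007, "drz":20, "aperture":0}

```text
time_s: 9.4
position: [0.5139, 0.1326, 0.1696]
tcp_rot: [[-0.802, 0.351, 0.483], [0.465, 0.874, 0.137], [-0.374, 0.335, -0.865]]
force: [-5.3, -1.5, 11.9]
opening: 0.293
grasp_force: 29.9
```

```bash
python3 st.py
```

```text
F tool [ -0.9   0.8 -13. ] M [ 0.06 -0.1  -0.1 ] j [  -3.2   22.4  121.8   53.2   11.8 -117.5] rel [ 0.0004  0.0007 -0.0512] 9.4
```

>>> steer_hand:
  steps:
    - {"aperture":0}

```text
time_s: 9.5
position: [0.5139, 0.1326, 0.1696]
tcp_rot: [[-0.803, 0.35, 0.483], [0.464, 0.875, 0.137], [-0.374, 0.334, -0.865]]
force: [-4.6, -1.9, 10.8]
opening: 0.3
grasp_force: 29.9
```

```bash
python3 st.py
```

```text
F tool [ -1.2   0.3 -11.8] M [ 0.1  -0.07 -0.01] j [  -3.2   22.4  121.8   53.2   11.8 -117.6] rel [ 0.0005  0.0007 -0.0512] 9.5
```

>>> steer_hand:
  steps:
    - {"tz":0.0006, "aperture":0}
    - {"tz":0.0006, "drz":5, "aperture":0}
    - {"tz":0.0007, "drz":10, "aperture":0}
    - {"tz":0.0008, "drz":15, "aperture":0}
    - {"tz":0.0009, "drz":20, "aperture":0}
    - {"tz":0.001, "drz":25, "aperture":0}
    - {"tz":0.001, "drz":28, "aperture":0}

```text
time_s: 10.2
position: [0.5142, 0.1327, 0.1691]
tcp_rot: [[-0.544, 0.686, 0.483], [0.821, 0.554, 0.137], [-0.173, 0.471, -0.865]]
force: [-6.1, -2.4, 14.2]
opening: 0.293
grasp_force: 29.9
```

```bash
python3 st.py
```

```text
F tool [ -1.1   1.1 -15.6] M [ 0.03 -0.06 -0.08] j [ -3.2  22.4 121.8  53.7  11.7 -89.9] rel [ 0.0007  0.0005 -0.0506] 10.2
```

>>> steer_hand:
  steps:
    - {"tz":0.0001, "drz":5, "aperture":0}
    - {"tz":0.0002, "drz":10, "aperture":0}
    - {"tz":0.0003, "drz":15, "aperture":0}
    - {"tz":0.0004, "drz":20, "aperture":0}
    - {"tz":0.0004, "drz":24, "aperture":0}
    - {"tz":0.0004, "drz":24, "aperture":0}

```text
time_s: 10.8
position: [0.5145, 0.1328, 0.1688]
tcp_rot: [[-0.219, 0.848, 0.483], [0.975, 0.174, 0.137], [0.033, 0.501, -0.865]]
force: [-7.0, -2.6, 15.9]
opening: 0.294
grasp_force: 29.9
```

```bash
python3 st.py
```

```text
F tool [ -0.4   1.6 -17.5] M [-0.08 -0.04 -0.1 ] j [ -3.2  22.5 121.8  53.9  11.7 -66.2] rel [ 0.0009  0.0003 -0.0502] 10.8
```

>>> steer_hand:
  steps:
    - {"tz":-0.005, "aperture":0}
    - {"tz":-0.015, "aperture":0}
    - {"tz":-0.03, "aperture":0}
    - {"tz":-0.05, "aperture":0}
    - {"tx":-0.025, "tz":-0.055, "aperture":0}
    - {"tx":-0.05, "tz":-0.055, "aperture":0}
    - {"tx":-0.05, "tz":-0.055, "aperture":0}
    - {"tx":-0.05, "tz":-0.055, "aperture":0}

```text
time_s: 11.6
position: [0.4984, 0.0765, 0.2128]
tcp_rot: [[-0.219, 0.85, 0.479], [0.975, 0.173, 0.138], [0.034, 0.498, -0.867]]
force: [-0.4, 0.5, -1.3]
opening: 0.294
grasp_force: 29.9
```

```bash
python3 st.py
```

Run:
```python
from plan import *
a=grab('wrist','w2');g=cv2.cvtColor(cv2.imread('pics/w2.png'),cv2.COLOR_BGR2GRAY)
R=frame();S=np.array([.5387,.1388,.1252])+R[:,2]*.0016
u=np.arange(-18,18.01,.09)/1000
X=(S+u[None,:,None]*R[:,1]-u[:,None,None]*R[:,0]).reshape(-1,3)
m=proj('w2',X).reshape(len(u),len(u),2).astype(np.float32)
r=cv2.resize(cv2.createCLAHE(3,(4,4)).apply(cv2.remap(g,m,None,cv2.INTER_CUBIC)),(400,400))
b=cv2.resize(cv2.imread('pics/w2.png'),(400,300));b=cv2.copyMakeBorder(b,0,100,0,0,cv2.BORDER_CONSTANT)
cv2.imwrite('pics/chk.png',np.hstack([cv2.cvtColor(r,cv2.COLOR_GRAY2BGR),b]))
```

```text
F tool [ 0.6 -0.9  1. ] M [ 0.28  0.03 -0.  ] j [-12.7  15.  122.   41.7  21.2 -61.2] rel [-0.049  -0.0014 -0.1038] 11.6
```

View pics/chk.png

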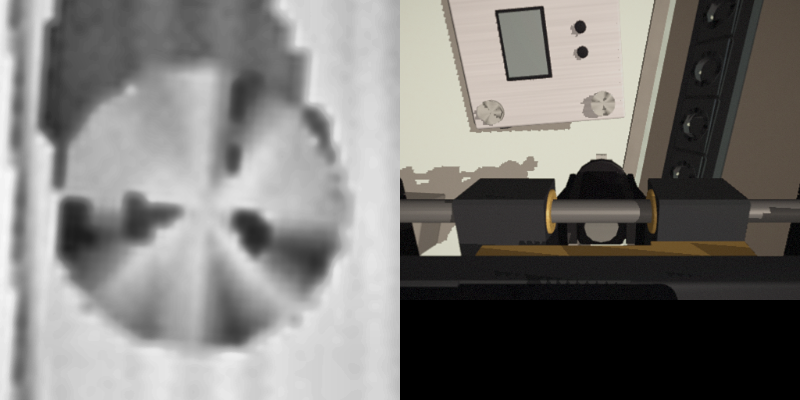

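The grooves are again about 0–4° off the reference, which fits a 91° turn. The depth gained, about 1.5 mm, also matches one quarter turn. Now to return the driver.

Run:
```python
from plan import *
R=np.c_[[-.962,.272,0],[.272,.962,0],[0,0,-1.]]
delta(np.array([.4704,-.170,.20]),R)
delta(np.array([.484,-.05,.25]),R)
delta(np.array([.4704,-.170,.25]),R)
```

```text
d [-0.2351 -0.0728 -0.0366] rot [ 27.96  14.27 -60.55]
d [-0.1194 -0.0155 -0.0568] rot [ 27.96  14.27 -60.55]
d [-0.2334 -0.048  -0.0799] rot [ 27.96  14.27 -60.55]
```

>>> steer_hand:
  steps:
    - {"tx":-0.02, "tz":-0.03, "drx":3, "dry":1.5, "drz":-6.5, "aperture":0}
    - {"tx":-0.04, "ty":-0.005, "tz":-0.05, "drx":6, "dry":3, "drz":-13, "aperture":0}
    - {"tx":-0.07, "ty":-0.01, "tz":-0.055, "drx":9, "dry":4.5, "drz":-19.5, "aperture":0}
    - {"tx":-0.1, "ty":-0.013, "tz":-0.057, "drx":12, "dry":6, "drz":-26, "aperture":0}
    - {"tx":-0.13, "ty":-0.018, "tz":-0.06, "drx":15, "dry":7.5, "drz":-32.5, "aperture":0}
    - {"tx":-0.16, "ty":-0.027, "tz":-0.065, "drx":18, "dry":9, "drz":-39, "aperture":0}
    - {"tx":-0.19, "ty":-0.035, "tz":-0.07, "drx":21, "dry":10.5, "drz":-45.5, "aperture":0}
    - {"tx":-0.21, "ty":-0.042, "tz":-0.075, "drx":24, "dry":12, "drz":-52, "aperture":0}
    - {"tx":-0.2334, "ty":-0.048, "tz":-0.0799, "drx":27.96, "dry":14.27, "drz":-60.55, "aperture":0}
    - {"tx":-0.2334, "ty":-0.048, "tz":-0.0799, "drx":27.96, "dry":14.27, "drz":-60.55, "aperture":0}
    - {"tx":-0.2342, "ty":-0.06, "tz":-0.058, "drx":27.96, "dry":14.27, "drz":-60.55, "aperture":0}
    - {"tx":-0.2351, "ty":-0.0728, "tz":-0.0366, "drx":27.96, "dry":14.27, "drz":-60.55, "aperture":0}
    - {"tx":-0.2351, "ty":-0.0728, "tz":-0.0366, "drx":27.96, "dry":14.27, "drz":-60.55, "aperture":0}
    - {"tx":-0.2351, "ty":-0.0728, "tz":-0.0366, "drx":27.96, "dry":14.27, "drz":-60.55, "aperture":0}

```text
time_s: 13.05
position: [0.4708, -0.169, 0.2006]
tcp_rot: [[-0.962, 0.272, 0.001], [0.272, 0.962, 0.001], [-0.0, 0.001, -1.0]]
force: [-0.1, 0.0, -1.1]
opening: 0.298
grasp_force: 29.9
```

```bash
python3 st.py
```

Run:
```python
from cam import *
s=read_state();R=np.array(s['tcp_rot']);P=np.array(s['position'])
a=grab('scene','s2');h=grab('top','t2')
for f in('s2','t2'): print(proj(f,[P+R@[0,0,.059],[.4705,-.17,.06]]))
a=cv2.imread('pics/s2.png')[100:240,220:360];t=cv2.imread('pics/t2.png')[150:240,280:370]
cv2.imwrite('pics/ret.png',np.hstack([cv2.resize(a,(500,500)),cv2.resize(t,(300,500))]))
```

```text
F tool [0.1 0.  1.1] M [-0.1  -0.15 -0.  ] j [-3.260e+01  2.240e+01  1.011e+02  1.000e-01  5.640e+01 -1.068e+02] rel [-0.0185 -0.3146 -0.0756] 13.05
[[290.01642414 160.82241669]
 [289.49903174 192.93009832]]
[[318.86229869 197.49525993]
 [315.18613793 200.44320924]]
```

View pics/ret.png

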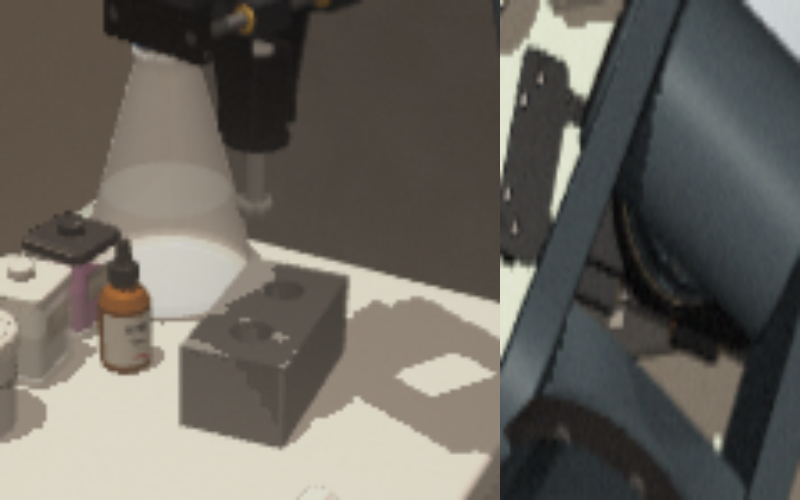

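The driver hangs upright over the hole, but its shank may sit slightly to the right of where I expect. Measuring that.

Run:
```python
from cam import *
g=cv2.cvtColor(cv2.imread('pics/s2.png'),cv2.COLOR_BGR2GRAY)
for r in list(range(137,162)): print(r,g[r,276:308].tolist())
s=read_state();R=np.array(s['tcp_rot']);P=np.array(s['position'])
print(proj('s2',[P+R@[0,0,z] for z in(.003,.02,.035,.047,.053,.059)]).round(1).tolist())
print('px/m right',proj('s2',[P,P+[-.00866,-.005,0]]).round(2).tolist())
```

```text
137 [121, 118, 115, 112, 108, 88, 44, 32, 32, 32, 30, 32, 31, 30, 34, 31, 31, 30, 31, 30, 32, 32, 30, 31, 33, 62, 72, 71, 72, 72, 71, 71]
138 [122, 120, 116, 114, 109, 110, 47, 34, 32, 34, 32, 32, 31, 31, 34, 32, 31, 29, 31, 32, 34, 31, 32, 32, 36, 59, 73, 72, 71, 72, 72, 73]
139 [122, 119, 117, 114, 109, 111, 52, 32, 32, 35, 34, 34, 33, 31, 34, 33, 31, 34, 33, 33, 33, 34, 31, 31, 38, 70, 73, 72, 73, 72, 72, 72]
140 [123, 120, 119, 114, 111, 107, 88, 48, 32, 33, 32, 34, 34, 34, 34, 33, 36, 33, 34, 32, 33, 31, 31, 31, 49, 72, 72, 72, 72, 73, 72, 72]
141 [123, 122, 118, 115, 112, 108, 107, 70, 57, 40, 34, 33, 32, 34, 33, 32, 33, 33, 32, 33, 32, 33, 48, 58, 69, 73, 73, 72, 72, 71, 72, 73]
142 [123, 121, 118, 116, 113, 109, 111, 72, 71, 68, 68, 57, 49, 51, 42, 42, 41, 44, 50, 48, 50, 68, 70, 71, 72, 72, 72, 73, 72, 72, 72, 72]
143 [124, 122, 119, 116, 115, 111, 114, 86, 72, 72, 73, 71, 67, 77, 81, 82, 83, 81, 71, 71, 69, 72, 73, 72, 72, 73, 72, 73, 72, 72, 72, 72]
144 [124, 122, 120, 117, 115, 113, 109, 94, 71, 73, 73, 73, 69, 80, 84, 86, 87, 84, 74, 73, 73, 73, 72, 72, 73, 74, 72, 72, 7
[... 1906 characters left out ...]
, 129, 126, 124, 121, 118, 114, 95, 86, 93, 101, 100, 95, 98, 101, 93, 86, 75, 74, 75, 75, 74, 73, 74, 72, 72, 72, 73, 74]
159 [141, 139, 135, 132, 130, 127, 125, 122, 120, 117, 111, 77, 82, 90, 88, 83, 89, 91, 81, 76, 75, 75, 74, 74, 74, 73, 74, 73, 73, 73, 73, 73]
160 [137, 135, 135, 133, 131, 129, 127, 123, 121, 117, 114, 88, 77, 81, 79, 78, 81, 81, 77, 76, 74, 75, 74, 75, 74, 74, 74, 73, 73, 73, 73, 74]
161 [137, 137, 135, 134, 132, 129, 128, 125, 122, 118, 115, 112, 90, 77, 76, 74, 76, 78, 74, 75, 75, 74, 74, 74, 74, 73, 74, 75, 74, 74, 72, 74]
[[290.4, 136.2], [290.2, 143.5], [290.0, 149.9], [289.9, 155.0], [289.8, 157.5], [289.8, 160.0]]
px/m right [[290.47, 134.84], [295.21, 134.78]]
```

Collar, shank and bit all centre on column 291, offset from the prediction by the same 1 px as the hole itself. The driver is aligned with the hole, so I'll lower it.

>>> steer_hand:
  steps:
    - {"tz":0.03, "aperture":0}
    - {"tz":0.06, "aperture":0}
    - {"tz":0.08, "aperture":0}
    - {"tz":0.095, "aperture":0}
    - {"tz":0.11, "aperture":0}
    - {"tz":0.12, "aperture":0}
    - {"tz":0.126, "aperture":0}
    - {"tz":0.129, "aperture":0}
    - {"tz":0.129, "aperture":0}
    - {"tz":0.129, "aperture":0}

```text
time_s: 14.15
position: [0.4719, -0.1707, 0.0723]
tcp_rot: [[-0.962, 0.272, 0.003], [0.272, 0.962, -0.002], [-0.003, -0.001, -1.0]]
force: [0.8, 0.2, -1.2]
opening: 0.295
grasp_force: 29.9
```

```bash
python3 st.py
```

```text
F tool [-0.7  0.4  1.2] M [-0.07 -0.1  -0.01] j [ -32.7   34.9  107.     0.    37.9 -106.9] rel [-0.0198 -0.316   0.0532] 14.15
```

>>> steer_hand:
  steps:
    - {"tx":0.001, "tz":0.001, "aperture":0}
    - {"tx":0.001, "tz":0.002, "aperture":0}
    - {"tx":0.001, "tz":0.003, "aperture":0}
    - {"tx":0.001, "tz":0.003, "aperture":0}

```text
time_s: 14.55
position: [0.4705, -0.1703, 0.0691]
tcp_rot: [[-0.962, 0.272, 0.002], [0.272, 0.962, -0.001], [-0.002, -0.0, -1.0]]
force: [-0.6, -0.0, 2.0]
opening: 0.296
grasp_force: 29.9
```

```bash
python3 st.py
```

```text
F tool [ 0.6 -0.2 -2. ] M [-0.17  0.01  0.01] j [ -32.7   35.2  107.3    0.    37.4 -106.9] rel [-0.0185 -0.316   0.0563] 14.55
```

Collar contact at the original height. Releasing, then going straight up.

>>> steer_hand:
  steps:
    - {"aperture":0.7}
    - {"aperture":0.7}
    - {"aperture":0.7}
    - {"aperture":0.7}
    - {"aperture":0.7}
    - {"tz":-0.005, "aperture":0.7}
    - {"tz":-0.02, "aperture":0.7}
    - {"tz":-0.04, "aperture":0.7}
    - {"tz":-0.07, "aperture":0.7}
    - {"tz":-0.11, "aperture":0.7}
    - {"tz":-0.15, "aperture":0.7}
    - {"tz":-0.18, "aperture":0.7}
    - {"tz":-0.18, "aperture":0.7}

```text
time_s: 15.85
position: [0.4727, -0.1716, 0.2536]
tcp_rot: [[-0.962, 0.272, 0.011], [0.272, 0.962, -0.007], [-0.012, -0.004, -1.0]]
force: [0.3, -0.7, 0.0]
opening: 0.698
grasp_force: 0.0
```

Run:
```python
from cam import *
a=grab('scene','s3')[100:300,170:340];w=grab('wrist','w3')
cv2.imwrite('pics/fin.png',np.hstack([cv2.resize(a,(400,470)),cv2.resize(w,(400,470))])[...,::-1])
```

```text
(no output)
```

View pics/fin.png

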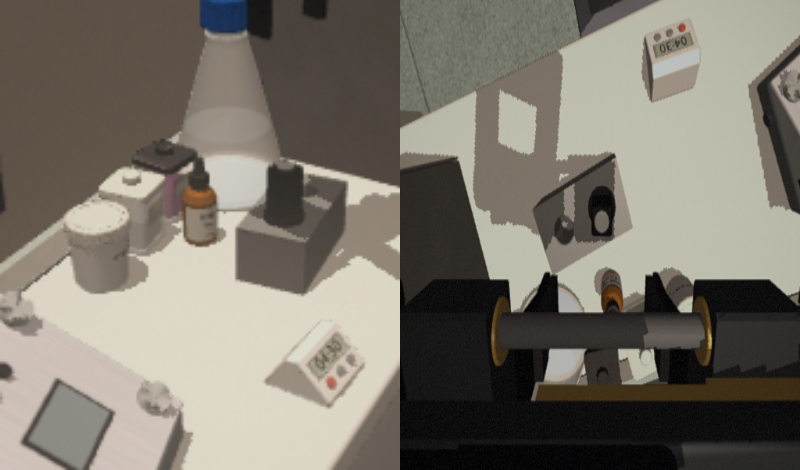

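The driver stands upright in its +y hole with the collar on the block ((285,195) in the left half), the gripper is clear, and the dropper, cup and timer look unmoved. Handing in.

>>> steer_hand:
  steps:
    - {"aperture":0.7}
    - {"aperture":0.7}
    - {"aperture":0.7}

```text
time_s: 16.25
position: [0.4695, -0.1698, 0.2475]
tcp_rot: [[-0.962, 0.272, -0.001], [0.272, 0.962, 0.001], [0.001, 0.0, -1.0]]
force: [0.4, -0.7, -0.1]
opening: 0.7
grasp_force: 0.0
```

```bash
python3 -c "
from rig import bot, viewer, read_state
print(bot.hand_in())"
```

```text
the job is handed in; nothing more can be done
None
```

The job is handed in: the driver, pressed square at roughly 12–21 N, turned about 91° clockwise in the proud screw, which sank about 1.5 mm as a quarter turn should; it now stands upright in its original hole, nothing else looks moved, and the clock read 16.3 s (no verdict came back).

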